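Set the screening camera's selector and hold its mast at the second stop

ROBOT

A 6-joint arm with a two-finger parallel gripper is mounted at the origin on the work surface. World frame = base frame: x ahead of the robot, y to its left, z up, the work surface at z = 0. Lengths are in mm, angles in rad, forces in N, time in s.
With the tool pointing down it reaches from about 350 to 875 mm from the base axis. Payload 4.2 kg.
Tool frame: the origin (TCP) lies at the very end of the fingers, on their centre line; the grasp point (between the pads) lies 19 mm behind it (arm.grip_point_offset is the distance from the TCP to the grasp point, in mm); z points along the fingers, y is the direction in which the jaws open and shut (so a half turn about z gives the same grasp; the last joint's range is limited). The gripper opens to 85 mm and grips with 20 to 120 N. Pads are 22 mm wide; open, the fingers measure 114 mm over their backs; the gripper's body (76 mm by 85 mm) begins 54 mm behind the grasp point. The pads swing forward as they close: fully open they stand 13 mm farther back than shut.
Start: joints at [-1.05, 0.385, 0.008, 0, -1.194, -0.259], TCP at [161.779, -603.678, 209.912] pointing down, gripper open.
Joint ranges: [-3.14, 3.14], [-1.21, 2.06], [-1.07, 1.41], [-3.16, 2.05], [-2.99, -0.16], [-3.1, 3.1]. Speed limits (rad/s): [2.79, 2.79, 3.14, 3.14, 3.14, 3.14].

INTERFACE

Orientations are given as a unit quaternion [x, y, z, w].
In Python, from bench import arm gives the robot as it stands.
- The arm moves only by the tool drive_tool, never from a script. Its argument "steps" is a list of rows, each a list of 5 numbers: the shift along the tool's x, y, z in m, then the turn about the tool's z in degrees, then the finger opening in m, from 0 to 0.0854. A call has 1 to 20 rows; each row shifts and turns the commanded pose from where the row before left it, along the tool's axes as they then stand; what a row does not reach is not made up. A row lasts 1/10 s, in which the tool goes at most 50 mm and 8.59 degrees, less where a joint would pass 70% of its speed; a pose out of reach is approached as far as the arm can. A call is refused whole if a number of a shift passes 0.05 or a number of a turn 8.59, either way. A call with a gripper value outside its range is refused whole. The fingers move at their own pace and stop on an object; the grip force is fixed at half the most. Time passes only in rows, so rows that do not move let the fingers close. It gives the time, the measured TCP pose, the force and the opening at its end, in the units of the state.
- arm.read_state(): the state, without advancing time (a new reading comes with each control period).
- arm.get_image(name): name is "scene" or "top" or "wrist"; returns (picture, depth): 420x560x3 uint8, blue, green, red; 420x560 float32, mm along the optical axis (not along the pixel's ray), 0 where there is no reading.
- arm.camera_params(name): a dict with "K" (3x3 intrinsics, pixels), "dist" ([k1, k2, p1, p2, k3] as OpenCV has them; the pictures are not rectified), "world_to_cam" (4x4, takes a point from world to camera coordinates); the wrist camera has in their place "mount" (4x4, takes a point from camera to tool coordinates, whose origin is the TCP and whose axes are the flange's). Camera axes: x right, y up, looking along -z (the intrinsics and any distortion apply to the point x, -y, -z); pixel columns grow to the right and rows downward; lengths in mm; the calibration is good to about 2 mm. A picture is of the moment at which its call begins: read the wrist's pose just before it. camera_params takes no time and is no camera call.
- arm.job_done(): hands the job in, once; it reports no verdict.
The state is a dict: "clock": time; "joints": joint angles; "joint_vel": joint speeds; "joint_efforts": joint torques, N m; "position": TCP position; "ee_rot": TCP orientation; "contact_force": force on the tool from outside, world axes, zero at the start; "wrist_torque": the same for the moment, N m; "gripper_width": finger opening in mm.
Only numpy, scipy, OpenCV 4.12 (cv2) and the standard library are available. Lean on these libraries where they do the work, as an engineer would, in place of code of your own. Each camera call takes 0.05 s, during which the arm holds its last target.

TASK

Get the desk screening camera ready for the next visitor: first turn the selector on the control box to the mark with three dots. Then take the camera head with its release button squeezed in, pull the telescopic mast up past its first stop to its second stop and no further, and keep holding it there: finish while still holding it raised, since it sinks if let go. Leave the bottle, the glove carton and the computer mouse where they are.

Things in the scene. Friction and masses are not known exactly. Their poses are not given: they have to be found in the camera images.
- console: White flat control box, 140 (x) x 130 (y) x 45 mm, fixed to the desk left or right of the mast, with the selector knob in the middle of its top. Origin under its centre, z up. Around the knob, four radial rows of one, two, three and four black dots mark the selector's positions, clockwise seen from above.
- knob_grip (a point): Point on the black selector knob's vertical axis, 76 mm above the desk. x runs along its upright grip bar (41 mm long), y across it (14 mm, pinch here), z up. The bar's top is 9 mm above this point; 21 mm below lies the top of a disc of 22 mm radius, 10 mm over the box. The bar's -x end is the pointer (white line on top, white nub at the rim).
- selector (a joint): Selector angle, rad, growing clockwise seen from above. Soft click positions at 0.0, 0.5, 1.0, 1.5 for one, two, three, four dots: three dots = 1.0. It starts between 0 and 0.6, usually at the one- or two-dot mark. Turning takes under 0.15 N m; let go near a click position, it settles into it.
- mast: Desk mast of the camera: heavy round grey foot of 65 mm radius, fixed to the desk, with an upright black sleeve (34 mm across at most) to 125 mm height, and the camera head on top. Origin under its centre, z up, x and y as the head's.
- head_grip (a point): Centre of the white camera head at button height, on the mast's vertical axis; 165 mm above the desk when down. Block 44 mm along x (lens 9 mm more at +x), 36 mm along y, 60 mm tall; top 25 mm above this point, underside 35 mm below. The button stands out 7 mm from the +y face: 43 mm over both. Fingers closed along y, centred here, squeeze it in. z up.
- head (a joint): How far the mast is drawn out upward, m: 0 down, first stop 0.050, second 0.100, third 0.150 (end of travel). Stops are soft clicks of a few newtons. Moving weight 4.5 to 7 N: let go, it sinks back from any stop. It starts down and latched: it cannot rise until the release button is pressed. Let go with the button out, it comes to rest on the catch about 15 mm up.
- release (a joint): Travel of the round dark steel release button (18 mm across) in the head's +y face, at the height of head_grip, m: 0 out, 0.005 fully in (moves to the head's -y). Spring: 2 N to start, 7 N fully in; the latch is free from about 0.0035 on. It rides up with the head.
- bottle: Bystander: clear hand-rub bottle with cap, 60 mm across, 170 mm tall, standing between and beyond the mast and the box. Origin under its centre. Leave alone.
- glovebox: Bystander: glove carton, 130 x 120 x 70 mm. Origin under its centre. Leave alone.
- mouse: Bystander: black computer mouse, 100 x 60 x 33 mm. Origin under its centre. Leave alone.
Mind the look-alikes: they are no part of the job. There is more than one size of the mast; the one meant has the size given above.

How it is judged:
By the outcome, as a careful person would: the job done as asked, in the order asked, and still so for the second after the job is handed in, while the arm keeps its last pose, push and grip.
It also fails if it takes over 45 s, if anything falls off the work surface, if the arm or the gripper's body presses on something with over 40 N, if the wrist force passes 120 N, or if a joint passes its speed limit or range.

## Working session

There is one attempt and no reset: what is moved stays moved. The work goes in short steps, Python scripts to look and compute and a tool call to move; the robot and the scene stay as the last step left them, time stands still between calls to the robot, and variables do not carry over. Pictures are saved under pics/ and viewed, and the job is handed in when it is done.

Besides the shell and the picture viewer there is one more tool, called after "Call:" in YAML: its name, and indented under it one key for each argument. drive_tool: Moves the arm, as the interface text tells. Its arguments: {"type":"object","properties":{"steps":{"type":"array"}},"required":["steps"]}

```bash
mkdir -p pics; ls; cat > h.py <<'E'
import numpy as np, cv2
from bench import arm
def undist(p,u,v):
    K=np.array(p["K"],float);d=np.array(p["dist"],float)
    q=cv2.undistortPoints(np.array([[[u,v]]],float),K,d)[0,0]
    return q
def pix2pt(p,u,v,depth,W2C=None):
    q=undist(p,u,v); c=np.array([q[0]*depth,-q[1]*depth,-depth,1])
    M=np.linalg.inv(np.array(p["world_to_cam"])) if W2C is None else np.linalg.inv(W2C)
    return (M@c)[:3]
def ray_plane(p,u,v,z,W2C=None):
    q=undist(p,u,v); M=np.linalg.inv(np.array(p["world_to_cam"]) if W2C is None else W2C)
    o=M[:3,3]; d=M[:3,:3]@np.array([q[0],-q[1],-1.])
    return o+d*(z-o[2])/d[2]
E
python3 - <<'E'
from h import *
for n in ["scene","top","wrist"]:
    im,d=arm.get_image(n); cv2.imwrite(f"pics/{n}0.png",im); np.save(f"pics/{n}0.npy",d)
    print(n,arm.camera_params(n))
print(arm.read_state())
E
```

```text
pics
scene {'K': array([[528.07333183,   0.        , 287.33763609],
       [  0.        , 528.07333183, 213.87290505],
       [  0.        ,   0.        ,   1.        ]]), 'dist': array([-0.11518698,  0.        ,  0.        ,  0.        ,  0.        ]), 'world_to_cam': array([[ 8.25953775e-01,  5.63565141e-01,  1.39532371e-02,
        -4.64443458e+02],
       [-4.76766722e-01,  6.85107279e-01,  5.50746320e-01,
         2.04239978e+02],
       [ 3.00821963e-01, -4.61543441e-01,  8.34556049e-01,
        -1.95385598e+03],
       [ 0.00000000e+00,  0.00000000e+00,  0.00000000e+00,
         1.00000000e+00]])}
top {'K': array([[527.02661103,   0.        , 282.77077655],
       [  0.        , 527.02661103, 219.99031231],
       [  0.        ,   0.        ,   1.        ]]), 'dist': array([-0.02428237,  0.        ,  0.        ,  0.        ,  0.        ]), 'world_to_cam': array([[ 2.40186962e-03, -9.99950267e-01, -9.67963142e-03,
         2.04635570e+01],
       [ 9.96282969e-01,  1.55934436e-03,  8.61267289e-02,
        -5.44507842e+02],
       [-8.61073517e-02, -9.85051711e-03,  9.96237166e-
[... 720 characters left out ...]
lock': 0.15, 'joints': array([-1.05041025e+00,  3.85388151e-01,  6.94321953e-03, -3.14585126e-04,
       -1.19396080e+00, -2.58609763e-01]), 'joint_vel': array([ 0.00113202, -0.00162626,  0.00432815,  0.00110761,  0.00049623,
        0.00164969]), 'joint_efforts': array([-9.42708502e-04, -3.92676115e+01,  1.88579714e+01,  4.18863058e+00,
       -3.45123488e-03,  3.91687877e-06]), 'position': array([ 161.64171409, -603.26282511,  209.07483307]), 'ee_rot': array([-1.30457207e-01,  9.91453604e-01,  7.99949339e-04, -1.70306641e-04]), 'contact_force': array([ 0.37252475, -0.49394007,  0.15084903]), 'wrist_torque': array([-0.02076098,  0.04097011,  0.00922319]), 'gripper_width': 85.71760397841233}
```

View pics/scene0.png

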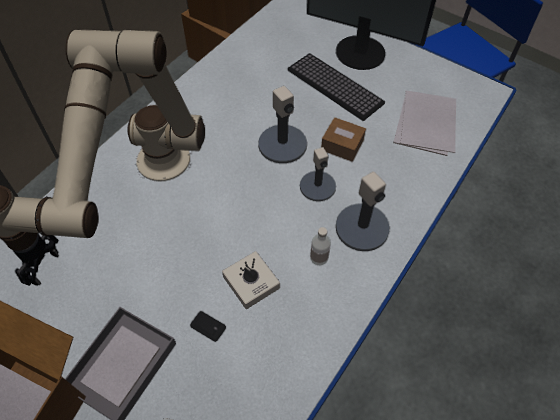

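View pics/top0.png

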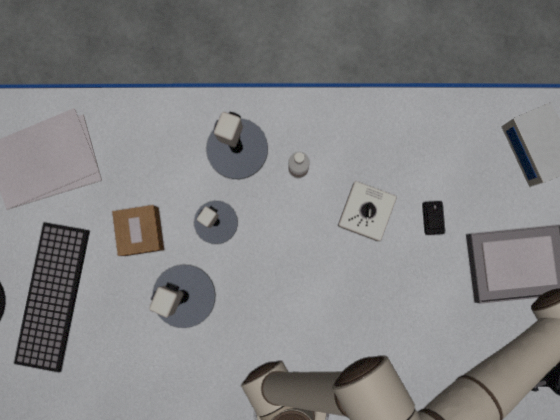

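View pics/wrist0.png

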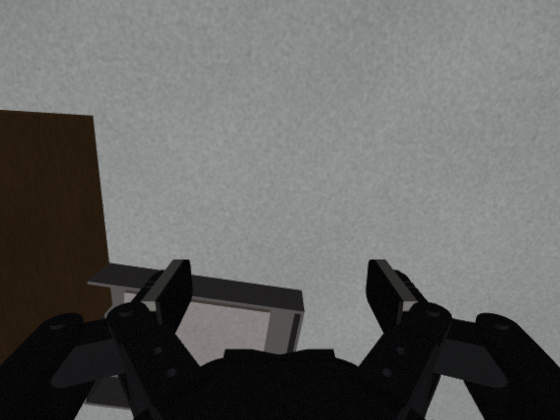

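Three mast-like things are in top view: feet at (237,149), (216,222) and (184,296). I'll measure the foot radii, head heights and the console.

```bash
python3 - <<'E'
from h import *
im=cv2.imread("pics/top0.png"); d=np.load("pics/top0.npy"); p=arm.camera_params("top")
hsv=cv2.cvtColor(im,cv2.COLOR_BGR2HSV)
for (u,v) in [(237,149),(216,222),(184,296)]:
    # foot mask : darker bluish-grey 
    print(u,v,im[v+15,u-5] if 0 else im[v+14,u+8],d[v+14,u+8])
g=im.astype(int)
m=((g.max(2)<110)&(g.min(2)>45)).astype(np.uint8)
n,l,s,c=cv2.connectedComponentsWithStats(m)
for i in range(1,n):
    if s[i,4]>500: print(s[i],c[i], [ray_plane(p,s[i,0],c[i][1],10)[:2].round(), ray_plane(p,s[i,0]+s[i,2],c[i][1],10)[:2].round()])
sc=cv2.imread("pics/scene0.png")
a=cv2.resize(im[185:260,175:255],None,fx=5,fy=5,interpolation=3)
b=cv2.resize(im[175:250,330:405],None,fx=5,fy=5,interpolation=3)
cimg=cv2.resize(sc[140:215,280:355],None,fx=5,fy=5,interpolation=3)
e=np.hstack([a[:375,:390],b[:375,:375]]); cv2.imwrite("pics/crop1.png",e)
b2=cv2.resize(sc[245:310,215:285],None,fx=5.35,fy=5.77,interpolation=3)
cv2.imwrite("pics/crop2.png",np.hstack([cimg,b2]))
# depth points
for (u,v) in [(228,127),(208,216),(165,301),(368,210),(350,225),(299,158),(137,230),(433,217)]:
    print((u,v),pix2pt(p,u,v,d[v,u]).round(1))
E
```

```text
237 149 [100  93  88] 1548.5659
216 222 [99 91 89] 1538.1528
184 296 [103  95  92] 1508.2329
[    0     0   560    85 47083] [279.06118981  41.57152263] [array([1093.,  890.]), array([1090., -818.])]
[ 207  112   61   68 2472] [238.25080906 151.03438511] [array([751., 247.]), array([751.,  66.])]
[502 119  40  68 501] [521.78642715 152.39321357] [array([ 748., -628.]), array([ 748., -747.])]
[ 194  201   44   43 1157] [217.76750216 223.46585998] [array([535., 282.]), array([535., 153.])]
[ 407  225  153  195 4332] [498.45267775 314.66251154] [array([ 272., -337.]), array([ 272., -781.])]
[  30  226   53   80 2271] [ 56.23469837 265.31307794] [array([411., 764.]), array([411., 607.])]
[ 151  265   65   63 2451] [187.94573643 294.82945736] [array([327., 404.]), array([327., 215.])]
[  18  308   49   61 1584] [ 41.94444444 337.11994949] [array([202., 791.]), array([204., 647.])]
[ 241  355  173   65 3589] [306.69852327 390.86152132] [array([ 55., 140.]), array([  57., -354.])]
(228, 127) [753.7 155.1 271.9]
(208, 216) [540.6 214.6 185.3]
(165, 301) [326.7 302.4 271.6]
(368, 210) [ 567.6 -216.8   84.1]
(350, 225) [ 528.3 -170.6   47.7]
(299, 158) [698.1 -22.7 164.2]
(137, 230) [511.4 432.6  70.3]
(433, 217) [ 553.1 -412.4   31.6]
```

View pics/crop1.png

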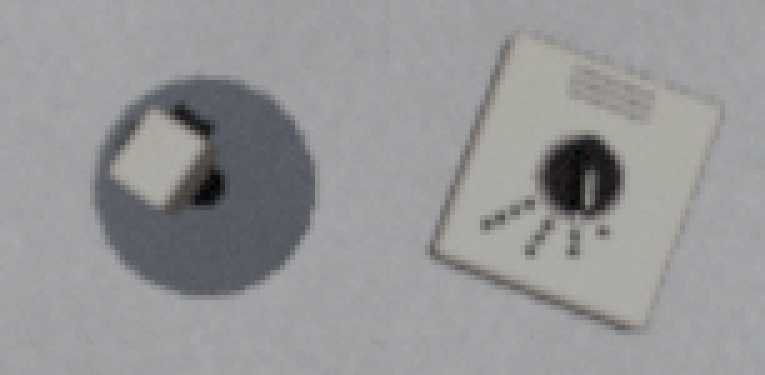

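View pics/crop2.png

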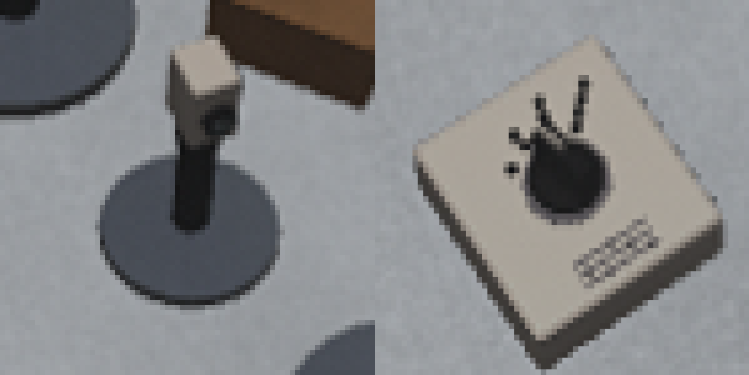

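The meant mast is the middle one at about (208,216)/(216,222): its foot radius is about 64 mm and its head top is 185–190 mm high. The other two have feet of about 85–90 mm radius and tops at 272 mm. The crop confirms this. Next I move over the knob for a wrist view.

Call:
drive_tool:
  steps:
    - [-0.041,0.0223,0,0,0.085]
    - [-0.041,0.0223,0,0,0.085]
    - [-0.041,0.0223,0,0,0.085]
    - [-0.041,0.0223,0,0,0.085]
    - [-0.041,0.0223,0,0,0.085]
    - [-0.041,0.0223,0,0,0.085]
    - [-0.041,0.0223,0,0,0.085]
    - [-0.041,0.0223,0,0,0.085]
    - [-0.041,0.0223,0,0,0.085]
    - [-0.041,0.0223,0,0,0.085]
    - [-0.041,0.0223,0,0,0.085]
    - [-0.041,0.0223,0,0,0.085]
    - [0,0,0,0,0.085]
    - [0,0,0,0,0.085]
    - [0,0,0,0,0.085]

```text
clock: 1.65
position: [567.1, -218.1, 209.6]
ee_rot: [-0.13, 0.991, 0.0, -0.0]
contact_force: [0.3, -0.3, 0.2]
gripper_width: 84.2
```

```bash
cat >> h.py <<'E'
from scipy.spatial.transform import Rotation as Rot
def wrist_w2c(p,st):
    T=np.eye(4);T[:3,:3]=Rot.from_quat(st["ee_rot"]).as_matrix();T[:3,3]=st["position"]
    return np.linalg.inv(T@np.array(p["mount"]))
E
python3 - <<'E'
from h import *
st=arm.read_state(); im,d=arm.get_image("wrist"); p=arm.camera_params("wrist")
import pickle; pickle.dump((st,im,d),open("pics/w1.pkl","wb"))
print(st["clock"],st["joints"],st["position"],Rot.from_quat(st["ee_rot"]).as_matrix().round(3),st["contact_force"])
cv2.imwrite("pics/w1.png",im)
E
```

```text
1.65 [-1.01102864e-01  3.55937249e-01 -3.67283889e-02 -4.39764953e-05
 -1.17916616e+00 -1.20829623e+00] [ 567.0938792  -218.13814892  209.58307614] [[-0.966 -0.258 -0.001]
 [-0.258  0.966  0.   ]
 [ 0.001  0.    -1.   ]] [ 0.3436867  -0.29883618  0.23581146]
```

View pics/w1.png

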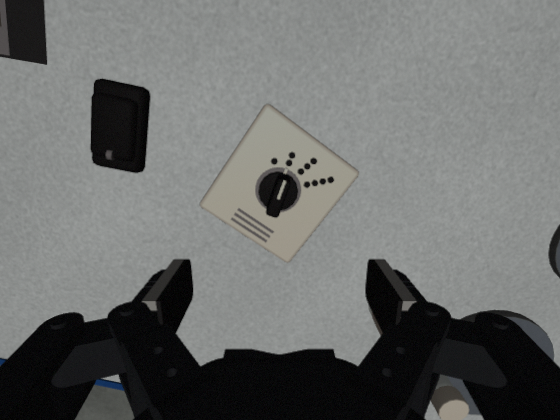

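The wrist view shows the knob at about (279,190), its pointer up-right towards the two-dot row at (291,158). One dot is at (274,161), three dots at (301–314,170–160), four at (307–331,185–180).

```bash
python3 - <<'E'
from h import *
import pickle
st,im,d=pickle.load(open("pics/w1.pkl","rb")); p=arm.camera_params("wrist"); W=wrist_w2c(p,st)
cv2.imwrite("pics/w1c.png",cv2.resize(im[130:240,210:350],None,fx=5,fy=5,interpolation=cv2.INTER_CUBIC))
g=cv2.cvtColor(im,cv2.COLOR_BGR2GRAY); sub=g[95:270,195:365]
m=(sub<75).astype(np.uint8)
n,l,s,c=cv2.connectedComponentsWithStats(m)
for i in range(1,n):
    if 5<s[i,4]<2000: print("dark",s[i,4],(c[i]+[195,95]).round(1),ray_plane(p,*(c[i]+[195,95]),45,W)[:2].round(1))
# knob top surface by depth
ys,xs=np.mgrid[160:225,245:315]
P=np.array([pix2pt(p,x,y,d[y,x],W) for y,x in zip(ys.ravel(),xs.ravel())]); 
t=P[(P[:,2]>78)]; print(len(t),t[:,2].mean(),t[:,:2].mean(0))
(cx,cy),(w,h),a=cv2.minAreaRect(t[:,:2].astype(np.float32)); print("rect",cx,cy,w,h,a)
disc=P[(P[:,2]>51)&(P[:,2]<62)];print("disc",len(disc),disc[:,:2].min(0),disc[:,:2].max(0))
# white line on the bar
ww=[(x,y) for y,x in zip(ys.ravel(),xs.ravel()) if g[y,x]>100 and 270<x<290 and 165<y<205]
q=np.array([ray_plane(p,x,y,85,W)[:2] for x,y in ww if pix2pt(p,x,y,d[y,x],W)[2]>70]);print(len(q),q.mean(0)); 
v=np.linalg.svd(q-q.mean(0))[2][0];print("line dir",v)
E
```

```text
dark 27 [291.6 154.7] [ 529.2 -215.2]
dark 27 [273.8 160.7] [ 540.5 -232.4]
dark 29 [313.3 160.6] [ 529.1 -190.4]
dark 29 [288.7 162.6] [ 538.2 -215.9]
dark 25 [306.8 165.9] [ 536.6 -195.6]
dark 27 [300.5 171.1] [ 544.  -200.7]
dark 1253 [277.  192.3] [ 574.1 -219.8]
dark 29 [330.3 179.4] [ 544.3 -165.8]
dark 26 [314.5 182.7] [ 552.5 -181.9]
dark 25 [322.4 181. ] [ 548.3 -173.9]
dark 26 [306.6 184.2] [ 556.4 -190. ]
559 90.34879556927045 [ 568.00668296 -220.7194403 ]
rect 544.0214233398438 -223.18630981445312 94.06324005126953 19.56199073791504 6.390860557556152
disc 694 [ 543.43255693 -241.7343717 ] [ 589.126061   -198.51315952]
60 [ 560.81954269 -218.91435259]
line dir [ 0.99618045 -0.08731843]
```

View pics/w1c.png

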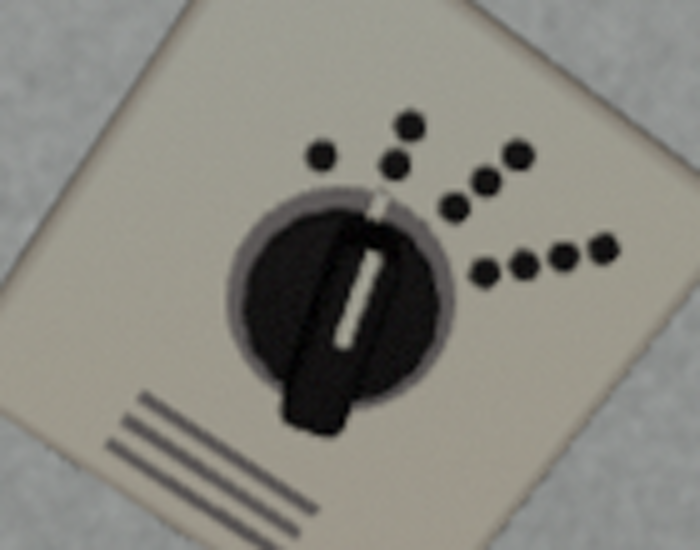

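The pointer is on the two-dot row (0.5): pointer angle 5°, two-dot row 5°, three-dot row 34°. The knob axis is at about (568,-219.5). I turn +20° to align with the bar, descend and close.

Call:
drive_tool:
  steps:
    - [-0.0005,-0.0016,0.02,0,0.06]
    - [0,0,0.03,6.7,0.06]
    - [0,0,0.03,6.7,0.06]
    - [0,0,0.03,6.6,0.06]
    - [0,0,0.02,0,0.06]
    - [0,0,0.012,0,0.06]
    - [0,0,0.006,0,0.06]
    - [0,0,0,0,0.06]
    - [0,0,0,0,0.04]
    - [0,0,0,0,0.03]
    - [0,0,0,0,0.008]
    - [0,0,0,0,0.008]
    - [0,0,0,0,0.008]
    - [0,0,0,0,0.008]

```text
clock: 3.1
position: [569.3, -218.8, 63.0]
ee_rot: [0.043, 0.999, 0.0, 0.001]
contact_force: [-1.1, 3.9, 5.6]
gripper_width: 9.2
```

```bash
python3 - <<'E'
from h import *
st=arm.read_state(); im,d=arm.get_image("wrist")
print(st["position"],st["contact_force"],st["wrist_torque"],st["gripper_width"],st["joints"])
cv2.imwrite("pics/w2.png",im)
E
```

```text
[ 569.30022202 -218.8377391    62.9955014 ] [-1.09106512  3.85645428  5.61161344] [ 1.17324793  0.15913955 -0.01003716] 9.155130979203925 [-1.01972465e-01  4.95625355e-01 -2.15819972e-01 -2.13128171e-04
 -8.57764103e-01 -1.55534093e+00]
```

View pics/w2.png

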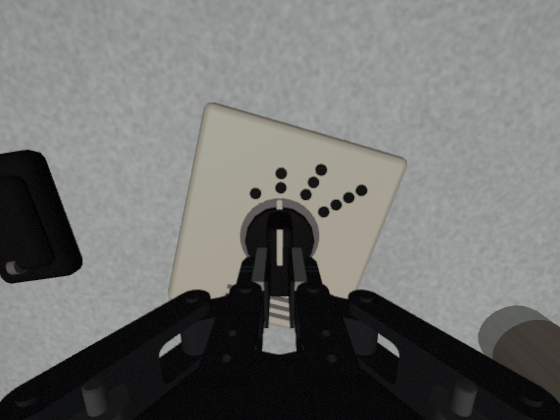

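The jaws are holding the bar with the pointer on the two-dot row at (281,188). Turning clockwise (+) by about 29°.

Call:
drive_tool:
  steps:
    - [0,0,0,0,0.004]
    - [0,0,0,5,0.004]
    - [0,0,0,6,0.004]
    - [0,0,0,6,0.004]
    - [0,0,0,6,0.004]
    - [0,0,0,6,0.004]
    - [0,0,0,0,0.004]
    - [0,0,0,0,0.004]

```text
clock: 3.95
position: [569.4, -218.6, 63.0]
ee_rot: [0.292, 0.956, 0.0, 0.001]
contact_force: [-0.9, 3.7, 5.1]
gripper_width: 8.8
```

```bash
python3 - <<'E'
from h import *
st=arm.read_state(); im,d=arm.get_image("wrist")
print(st["position"],st["contact_force"],st["wrist_torque"],st["gripper_width"],st["joints"])
cv2.imwrite("pics/w3.png",im)
E
```

```text
[ 569.39962672 -218.62980396   63.00384158] [-0.92945804  3.67991383  5.14186615] [1.37041327 0.18202694 0.02257403] 8.801168246098852 [-1.01741519e-01  4.95598095e-01 -2.15717238e-01 -5.48745032e-04
 -8.57726125e-01 -2.06154324e+00]
```

View pics/w3.png

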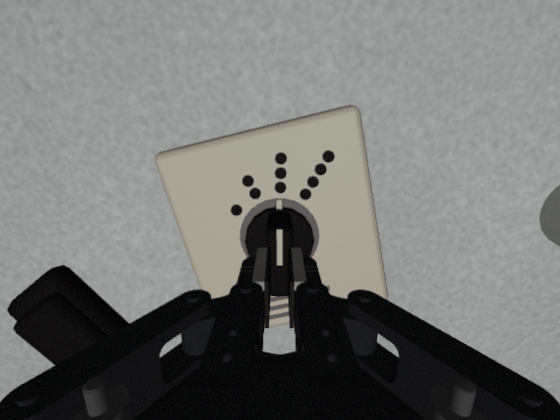

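The pointer is on the three-dot row at (281,190). I release, rise and move over the target mast.

Call:
drive_tool:
  steps:
    - [0,0,0,0,0.04]
    - [0,0,0,0,0.05]
    - [0,0,0,0,0.06]
    - [0,0,-0.02,0,0.06]
    - [0,0,-0.04,0,0.085]
    - [0,0,-0.04,0,0.085]
    - [0,0,0,0,0.085]

```text
clock: 4.7
position: [572.3, -220.7, 168.4]
ee_rot: [0.292, 0.956, -0.0, 0.006]
contact_force: [0.9, 0.2, 1.0]
gripper_width: 85.4
```

```bash
python3 - <<'E'
from h import *
st=arm.read_state(); im,d=arm.get_image("wrist")
print(st["position"],st["contact_force"],st["wrist_torque"],st["gripper_width"])
cv2.imwrite("pics/w4.png",im)
E
```

```text
[ 572.33327354 -220.73699384  168.44362259] [0.93694405 0.16248856 0.98583543] [-0.02168809 -0.05633701 -0.02175602] 85.36219066965432
```

View pics/w4.png

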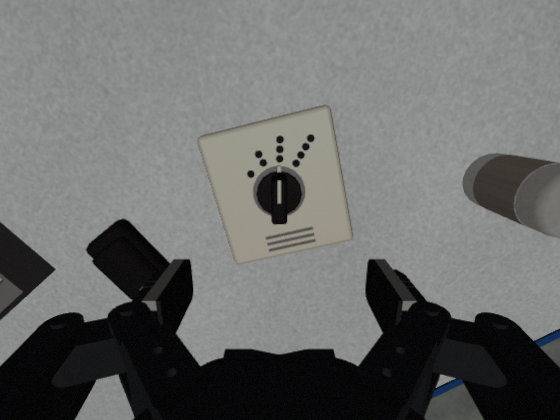

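Call:
drive_tool:
  steps:
    - [0,0,-0.045,0,0.085]
    - [0,0,-0.05,0,0.085]
    - [0,0,-0.03,0,0.085]
    - [0.0267,0.0344,0,0,0.085]
    - [0.0267,0.0344,0,0,0.085]
    - [0.0267,0.0344,0,0,0.085]
    - [0.0267,0.0344,0,0,0.085]
    - [0.0267,0.0344,0,0,0.085]
    - [0.0267,0.0344,0,0,0.085]
    - [0.0267,0.0344,0,0,0.085]
    - [0.0267,0.0344,0,0,0.085]
    - [0.0267,0.0344,0,0,0.085]
    - [0.0267,0.0344,0,0,0.085]
    - [0,0,0,0,0.085]
    - [0,0,0,0,0.085]
    - [0,0,0,0,0.085]

```text
clock: 6.35
position: [539.4, 214.3, 286.0]
ee_rot: [0.293, 0.956, -0.001, -0.001]
contact_force: [-0.3, 0.1, -0.2]
gripper_width: 85.1
```

```bash
python3 - <<'E'
from h import *
import pickle
st=arm.read_state(); im,d=arm.get_image("wrist")
pickle.dump((st,im,d),open("pics/w5.pkl","wb"))
print(st["position"],st["joints"],st["contact_force"],st["gripper_width"])
cv2.imwrite("pics/w5.png",im)
E
```

```text
[539.448271   214.34828252 285.9804119 ] [ 6.57103789e-01  2.66912445e-01  2.65416029e-02 -1.35382201e-05
 -1.33237442e+00 -2.82204654e+00] [-0.29145476  0.08256696 -0.21350914] 85.12261151526985
```

View pics/w5.png

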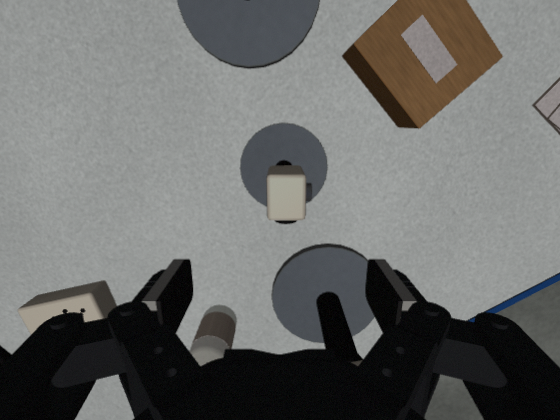

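The selector's pointer sits on three dots at (280,158). In the second view the target head's top face is at about (286,198), the dark button on its right at (309,191) and the lens at the bottom at (286,220), on the small foot. I measure precisely.

```bash
python3 - <<'E'
from h import *
import pickle
st,im,d=pickle.load(open("pics/w5.pkl","rb")); p=arm.camera_params("wrist"); W=wrist_w2c(p,st)
cv2.imwrite("pics/w5c.png",cv2.resize(im[110:240,220:345],None,fx=4.5,fy=4.5,interpolation=cv2.INTER_CUBIC))
g=im.min(2).astype(int)
m=np.zeros(g.shape,np.uint8); m[155:230,255:320]=(g[155:230,255:320]>110)
print(im[200,286],im[170,286],im[200,250])
n,l,s,c=cv2.connectedComponentsWithStats(m); i=1+np.argmax(s[1:,4]); print(s[i],c[i])
ct=max(cv2.findContours((l==i).astype(np.uint8),0,1)[0],key=cv2.contourArea)[:,0,:]
for z in (190,):
    q=np.array([ray_plane(p,u,v,z,W)[:2] for u,v in ct],np.float32)
    r=cv2.minAreaRect(q); print("top rect",z,r)
R=Rot.from_quat(st["ee_rot"]).as_matrix()
print("toolx",R[:,0],"tooly",R[:,1])
ctr=np.r_[np.array(r[0]),190]; print("in tool",(R.T@(ctr-st["position"])).round(1))
b=cv2.boxPoints(r); e=[b[1]-b[0],b[2]-b[1]]
for v in e: print(np.linalg.norm(v),R[:2,:2].T@v/np.linalg.norm(v))
print("depth z",[pix2pt(p,u,v,d[v,u],W).round(1) for u,v in [(286,200),(275,185),(300,215),(309,191),(286,170)]])
# foot centre
m=((im.max(2)<100)&(im.min(2)>40)).astype(np.uint8); sub=np.zeros_like(m); sub[115:218,235:335]=m[115:218,235:335]
n,l,s,c=cv2.connectedComponentsWithStats(sub); i=1+np.argmax(s[1:,4]); 
ct=max(cv2.findContours((l==i).astype(np.uint8),0,1)[0],key=cv2.contourArea)
h=cv2.convexHull(ct)[:,0,:]
q=np.array([ray_plane(p,u,v,12,W)[:2] for u,v in h],np.float32); print("foot",cv2.minEnclosingCircle(q))
E
```

```text
[150 164 166] [59 64 67] [150 152 149]
[ 255  175   65   55 2751] [287.22537259 205.23191567]
top rect 190 ((543.98779296875, 219.9295654296875), (59.69689178466797, 50.82513427734375), 55.99010467529297)
toolx [-8.28624355e-01  5.59804688e-01  6.24713899e-04] tooly [ 0.55980289  0.82862375 -0.00184615]
in tool [-0.7  7.3 96. ]
50.825096 [-9.99999642e-01  5.63569288e-04]
59.69689 [5.65545102e-04 9.99998118e-01]
depth z [array([541. , 220.6, 191. ]), array([524.3, 220. , 189.9]), array([560. , 223.3, 191.1]), array([549.8, 241.5, 174.1]), array([521.4, 234.2, 170.2])]
foot ((539.569091796875, 221.7449951171875), 64.31979370117188)
```

View pics/w5c.png

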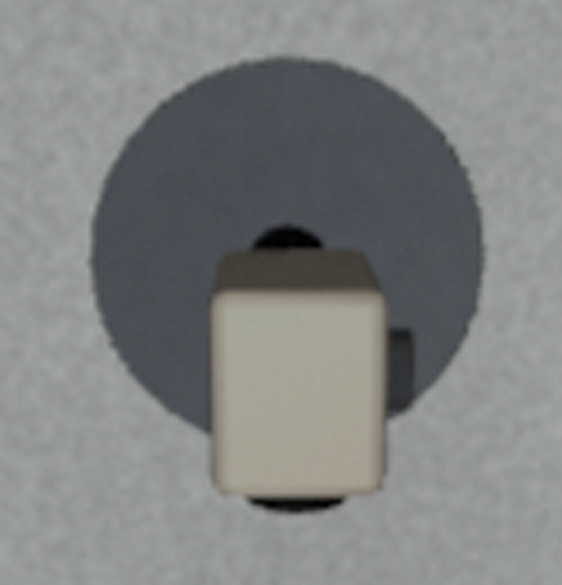

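```bash
python3 - <<'E'
from h import *
import pickle
st,im,d=pickle.load(open("pics/w5.pkl","rb")); p=arm.camera_params("wrist"); W=wrist_w2c(p,st)
R=Rot.from_quat(st["ee_rot"]).as_matrix()
for uv in [(267.1,174.4),(305.8,174.4),(305.8,219.8),(267.1,219.8),(286.45,197.1),(286.45,196)]:
    w=ray_plane(p,*uv,190,W); print(w[:2].round(1),(R.T@(w-st["position"])).round(1))
sc=pix2pt
# top cam
pt=arm.camera_params("top")
w=ray_plane(pt,207.3,216.8,190); print("top cam",w.round(1),(R.T@(w-st["position"])).round(1))
E
```

```text
[512.4 219.6] [ 25.2 -10.6  96. ]
[531.6 247.9] [25.3 23.6 96. ]
[567.2 225.1] [-17.   24.7  95.9]
[547.2 195.5] [-17.1 -11.1  96. ]
[539.2 222.3] [ 4.6  6.6 96. ]
[538.4 222.8] [ 5.6  6.6 96. ]
top cam [538.1 215.6 190. ] [ 1.8  0.5 96. ]
```

Call:
drive_tool:
  steps:
    - [0.0042,0.0076,0,0,0.085]
    - [0,0,0.04,0,0.085]
    - [0,0,0.04,0,0.085]
    - [0,0,0.03,0,0.085]
    - [0,0,0.02,0,0.085]
    - [0,0,0.013,0,0.085]
    - [0,0,0,0,0.085]
    - [0,0,0,0,0.085]

```text
clock: 7.2
position: [541.3, 224.0, 144.9]
ee_rot: [0.292, 0.956, 0.001, 0.001]
contact_force: [0.2, 0.2, 0.4]
gripper_width: 85.0
```

```bash
python3 - <<'E'
from h import *
st=arm.read_state(); im,d=arm.get_image("wrist")
print(st["position"],st["contact_force"],st["wrist_torque"],st["gripper_width"])
cv2.imwrite("pics/w6.png",im)
E
```

```text
[541.27711336 224.02211797 144.89434234] [0.23070698 0.23754651 0.38316209] [ 0.00319741  0.01933022 -0.0275736 ] 84.96942984187692
```

View pics/w6.png

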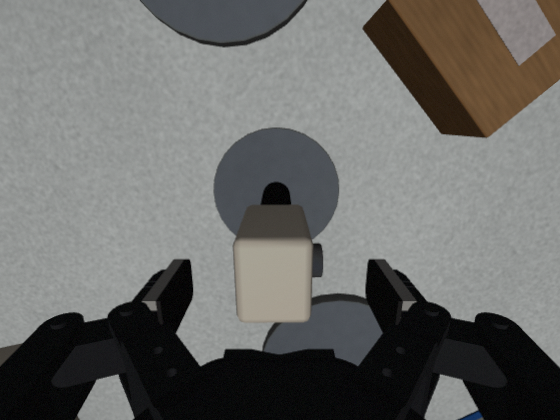

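The head is between the open jaws at (273,280) with the button at (317,260) on the right, and both sides have clearance. Small correction, then closing.

Call:
drive_tool:
  steps:
    - [0,-0.001,0.002,0,0.07]
    - [0,0,0,0,0.055]
    - [0,0,0,0,0.046]
    - [0,0,0,0,0.04]
    - [0,0,0,0,0.034]
    - [0,0,0,0,0.028]
    - [0,0,0,0,0.025]
    - [0,0,0,0,0.025]
    - [0,0,0,0,0.025]

```text
clock: 8.15
position: [539.8, 222.5, 143.6]
ee_rot: [0.292, 0.956, 0.0, 0.0]
contact_force: [-3.8, -3.5, 7.6]
gripper_width: 35.7
```

```bash
python3 - <<'E'
from h import *
st=arm.read_state(); im,d=arm.get_image("wrist")
print(st["position"],st["contact_force"],st["wrist_torque"],st["gripper_width"])
cv2.imwrite("pics/w7.png",im)
E
```

```text
[539.83191212 222.45179408 143.62214569] [-3.79796376 -3.46466509  7.58765738] [-0.27636065  0.61837962  0.0430749 ] 35.72839940952231
```

View pics/w7.png

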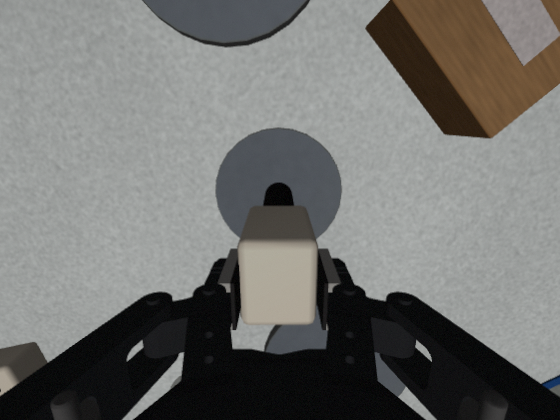

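Gripped, width 35.7 (under-reads by about 3–5 mm, as it did on the knob), so the button should be in. Lift gently and check.

Call:
drive_tool:
  steps:
    - [0,0,-0.004,0,0.025]
    - [0,0,-0.006,0,0.025]
    - [0,0,-0.01,0,0.025]
    - [0,0,-0.01,0,0.025]
    - [0,0,0,0,0.025]
    - [0,0,0,0,0.025]

```text
clock: 8.8
position: [539.8, 222.5, 172.7]
ee_rot: [0.292, 0.956, -0.0, 0.0]
contact_force: [1.1, -5.7, -4.7]
gripper_width: 35.4
```

```bash
python3 - <<'E'
from h import *
st=arm.read_state(); im,d=arm.get_image("wrist")
print(st["position"],st["contact_force"],st["wrist_torque"],st["gripper_width"])
cv2.imwrite("pics/w8.png",im)
E
```

```text
[539.76724919 222.48257526 172.72410821] [ 1.13690009 -5.73626545 -4.6793957 ] [-0.70365767 -1.02840152  0.13152254] 35.373277922538215
```

View pics/w8.png

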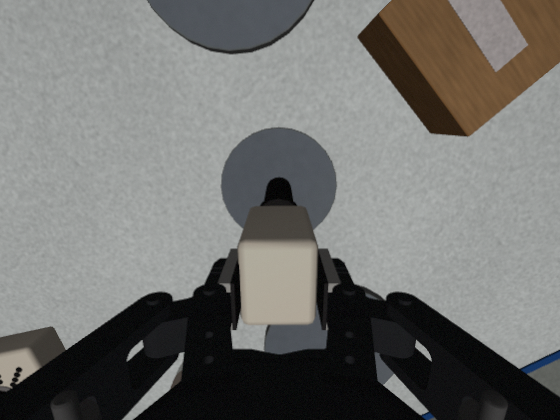

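The head came along (identical in the jaws), the load is −4.7 N, and it is past the 15 mm catch. Continuing towards the second stop.

Call:
drive_tool:
  steps:
    - [0,0,-0.007,0,0.025]
    - [0,0,-0.008,0,0.025]
    - [0,0,-0.008,0,0.025]
    - [0,0,-0.008,0,0.025]
    - [0,0,-0.008,0,0.025]
    - [0,0,-0.008,0,0.025]
    - [0,0,-0.008,0,0.025]
    - [0,0,-0.008,0,0.025]
    - [0,0,-0.004,0,0.025]
    - [0,0,0,0,0.025]
    - [0,0,0,0,0.025]
    - [0,0,0,0,0.025]

```text
clock: 10.05
position: [539.8, 222.4, 239.9]
ee_rot: [0.292, 0.956, -0.0, 0.0]
contact_force: [0.3, -5.2, -2.4]
gripper_width: 35.6
```

```bash
cat > chk.py <<'E'
from h import *
import sys
st=arm.read_state(); 
print(st["clock"],st["position"],st["contact_force"],st["gripper_width"])
for n in ["wrist","scene","top"]:
    im,d=arm.get_image(n); cv2.imwrite(f"pics/{n}{sys.argv[1]}.png",im); np.save(f"pics/{n}{sys.argv[1]}.npy",d)
    p=arm.camera_params(n)
    if n=="wrist":
        W=wrist_w2c(p,st); print("headtop z",[pix2pt(p,u,v,d[v,u],W).round(1) for u,v in [(278,260),(265,280),(290,300)]])
E
python3 chk.py 9
```

```text
10.05 [539.77838112 222.44283477 239.93122475] [ 0.26462662 -5.21224693 -2.44249558] 35.64304588309833
headtop z [array([528.8, 229. , 286.7]), array([533.7, 218.8, 286.7]), array([548.6, 222.3, 286.5])]
```

View pics/wrist9.png

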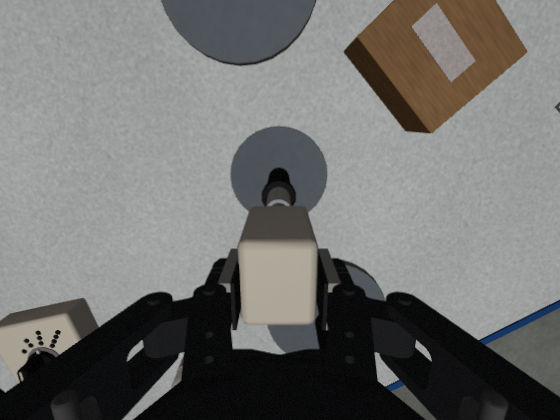

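View pics/scene9.png

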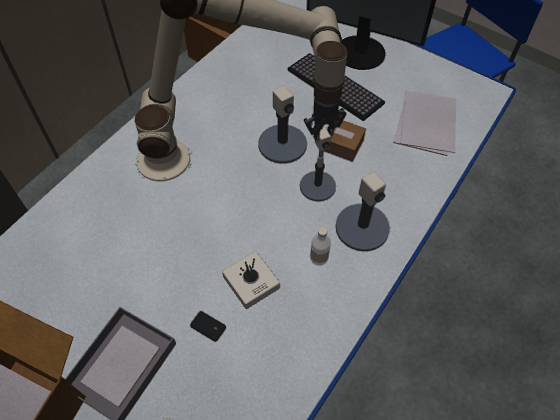

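The head is up about 96.5 mm (head top 286.7, was 190; TCP rise 96.3) and the load has eased to −2.4 N, so the click is pulling upward. About 3.5 mm remain.

Call:
drive_tool:
  steps:
    - [0,0,-0.002,0,0.025]
    - [0,0,-0.0015,0,0.025]
    - [0,0,0,0,0.025]
    - [0,0,0,0,0.025]
    - [0,0,0,0,0.025]

```text
clock: 10.7
position: [539.7, 222.4, 242.6]
ee_rot: [0.292, 0.956, -0.0, 0.0]
contact_force: [1.6, -6.0, -4.5]
gripper_width: 35.7
```

```bash
python3 chk.py 10
```

```text
10.7 [539.71656281 222.4364882  242.61986891] [ 1.57790256 -5.97517264 -4.51957208] 35.692528979911565
headtop z [array([529. , 228.9, 288.9]), array([533.5, 218.9, 289.7]), array([548.2, 222.5, 289.8])]
```

View pics/wrist10.png

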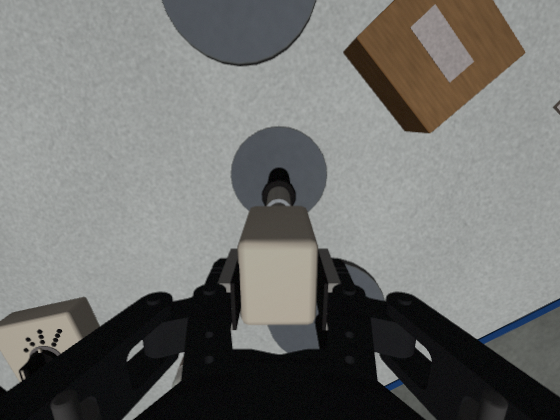

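View pics/top10.png

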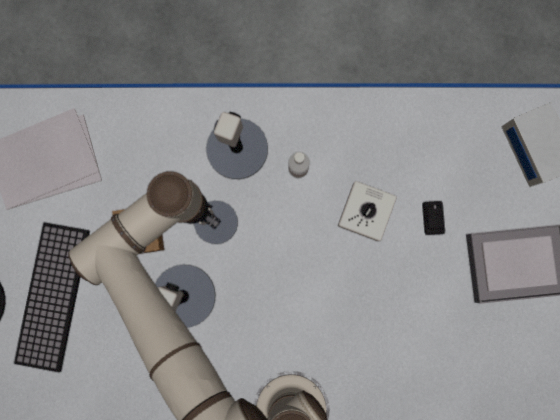

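The rise is now 99.0 mm, with the load (−4.5 N) back at the bare-weight value, so it is within about 1 mm of the click centre. One more millimetre, then a last check including the selector.

Call:
drive_tool:
  steps:
    - [0,0,-0.001,0,0.025]
    - [0,0,0,0,0.025]
    - [0,0,0,0,0.025]
    - [0,0,0,0,0.025]
    - [0,0,0,0,0.025]

```text
clock: 11.35
position: [539.7, 222.4, 243.4]
ee_rot: [0.292, 0.956, -0.001, -0.0]
contact_force: [2.6, -5.2, -4.8]
gripper_width: 35.7
```

```bash
python3 chk.py 11; python3 - <<'E'
import cv2,numpy as np
a=cv2.imread("pics/top11.png")[175:250,330:405]; b=cv2.imread("pics/scene11.png")[100:200,280:355]
cv2.imwrite("pics/crop11.png",np.hstack([cv2.resize(a,(400,400),interpolation=2),cv2.resize(b,(300,400),interpolation=2)]))
E
```

```text
11.35 [539.73306783 222.43936528 243.41155701] [ 2.60110966 -5.21347228 -4.75301261] 35.7327850446623
headtop z [array([528.8, 229.1, 290.3]), array([533.2, 219.1, 291.2]), array([548.9, 222.1, 289.5])]
```

View pics/crop11.png

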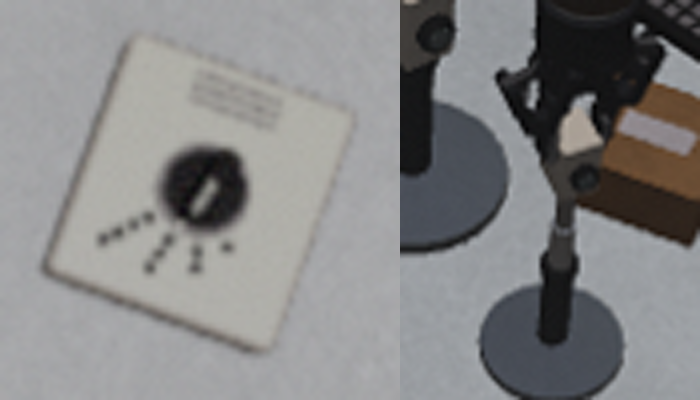

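The pointer is on three dots (crop 205,195 towards 165,240), and the head is raised about 100 mm and held. Handing in.

```bash
python3 -c "
from bench import arm
print(arm.job_done())"
```

```text
the job is handed in; nothing more can be done
None
```

I turned the selector from two dots to three dots. Then I took the small mast's head (foot radius measured at 64 mm) with its button squeezed in, and raised it past the first stop to the second. I handed in at about 11.5 s, still holding it there.

**Last checks:**
- **Selector:** the pointer lies on the three-dot row, both in the wrist view just after release and in the final top view.
- **Mast height:** the tool rose 99.8 mm from the grip, and the head top reads about 290 mm against 190 mm when down. The load is −4.8 N, the same as the bare weight between stops, so it sits at about the middle of the second click.
- **Grip:** the head did not visibly slip in the jaws during the lift.
- **Bottle, carton and mouse:** not touched. The bottle and mouse look unmoved in the top view before the last 1 mm of lift; the carton was partly hidden under the arm there, though the parts in view were in place.

**Disagreements:**
- The gripper reads 35.7 mm where I expected about 38 mm. It under-read on the knob too, so I took it as finger flex. The mast rising past its catch shows the button was in.
- The first top-camera estimate of the head was about 6 mm off the wrist view. I used the wrist view, which agreed with the foot centre.

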